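# Key the reference puck into the reader's slide and push the slide home

## Robot

A 6-joint arm with a two-finger parallel gripper is mounted at the origin on a cart in front of the work surface, level with it; the furniture and walls round the work are solid. World frame = base frame: x ahead of the robot, y to its left, z up, the work surface at z = 0. Lengths are in mm, angles in rad, forces in N, time in s.
With the tool pointing down it reaches from about 350 to 975 mm from the base axis. Payload 17.4 kg.
Tool frame: the origin (TCP) lies on the centre line of the jaws, within the pads' length; the fingertips stand 19 mm ahead of it and the grasp point (between the pads) is the TCP; z points along the fingers, y is the line along which they close (so a half turn about z gives the same grasp; the last joint's range is limited). The gripper opens to 85 mm and grips with 20 to 120 N. Pads are 22 mm wide; open, the fingers measure 114 mm over their backs; the gripper's body (76 mm by 85 mm) begins 54 mm behind the grasp point. The pads swing forward as they close: fully open they stand 13 mm farther back than shut.
Start: joints at [1.207, 0.116, 1.442, -0, 1.584, -0.038], TCP at [216.053, 639.495, 213.003] pointing down, gripper open.
Joint ranges: [-2.83, 2.83], [-0.83, 2.19], [0.07, 2.5], [-1.14, 4.28], [0.01, 3], [-2.97, 2.97]. Speed limits (rad/s): [1.89, 1.89, 2.22, 3.14, 3.14, 3.14].

## Interface

Orientations are given as [roll, pitch, yaw] about the fixed x, y, z axes, in that order (R = Rz(yaw) Ry(pitch) Rx(roll)).
In Python, from rig import arm, cams, close_job gives the robot as it stands.
- The arm moves only by the tool send_rows, never from a script. Its argument "plan" is a list that holds one entry, the list of rows, each a list of 5 numbers: the closure, from 0 (fully open) to 1 (shut), then the shift along the tool's x, y, z in cm, then the turn about the tool's z in degrees. A call has 1 to 5 rows; each row shifts and turns the commanded pose from where the row before left it, along the tool's axes as they then stand; what a row does not reach is not made up. A row lasts 1/8 s, in which the tool goes at most 62.5 mm and 10.7 degrees, less where a joint would pass 70% of its speed; a pose out of reach is approached as far as the arm can. A call with a gripper value outside its range is refused whole. The fingers move at their own pace and stop on an object; the grip force is fixed at half the most. Time passes only in rows, so rows that do not move let the fingers close. It gives the time, the measured TCP pose, the force, the opening and the grip force at its end, in the units of the state.
- arm.observe(): the state, without advancing time (a new reading comes with each control period).
- cams.camera(name): name is "side" or "top" or "wrist"; returns a dict with "image" (480x640x3 uint8, blue, green, red), "depth" (480x640 float32, mm along the optical axis (not along the pixel's ray), 0 where there is no reading), "camera_matrix" (3x3 intrinsics, pixels), "view" (4x4, takes a point from world to camera coordinates). Camera axes: x right, y down, z forward; pixel columns grow to the right and rows downward; lengths in mm; the calibration is good to about 2 mm. A picture is of the moment at which its call begins.
- close_job(): hands the job in; it is judged then, once.
Trained networks look in a picture, given as the dict that the camera call returned (one of the last four; its "shot" number tells which), for a name from the list of things; names that differ only in an ending like _2 or _b are one class to them, and where a whole thing is asked for, a point or a joint stands for the part that bears it (a point fixed in the world has none). Each returns a list of dicts, best first, with "conf" (0 to 1); they miss things now and then, are a little off and sometimes report something else, mostly with a low value. They report only what shows in the picture. A call takes as long as a camera call. They do not tell look-alikes from the thing itself.
- cams.cut_out(target, picture): "region" (480x640 bool, what is visible of it).
- cams.landmark_of(target, picture): "at" ([x, y, z] in mm, in the coordinates of the camera as it stood for that picture, good to about 4 mm: a listed point, or the origin of a listed thing).
The state is a dict: "t": time; "joint_positions": joint angles; "joint_vel": joint speeds; "tau": joint torques, N m; "eef_pos": TCP position; "tcp_rot": TCP orientation; "contact_force": force on the tool from outside, world axes, zero at the start; "moment": the same for the moment, N m; "finger_gap": opening from 0.0 (shut) to 1.0 (fully open); "finger_force": force on a finger pad.
Only numpy, scipy, OpenCV 4.12 (cv2) and the standard library are available. Lean on these libraries where they do the work, as an engineer would, in place of code of your own. Each camera call takes 0.05 s, during which the arm holds its last target. There are 200 camera calls.

## Task

The reader's reference puck lies in the well of the pulled-out slide, but its two orange wings are still on top of the slide. Pressing only lightly, turn the puck until the wings find their two slots and press it down until they lie flush with the slide's top; then push the slide all the way into the reader, and let go. Leave the little white vial, the black tube clamp and the blue-capped bottle beside the reader where they stand.

Things in the scene. Friction and masses are not known exactly. Their poses are not given: they have to be found in the camera images.
- reader: White bench reader, fixed; origin under it at bench height, x = the way the slide is pushed in (away from the robot). Housing x -50..70 mm, y +-65 mm, 88 mm tall; slot in its front (x = -50 mm) 94 mm wide, upper edge 47 mm above the bench. A grey bed 112 mm wide, 8 mm high reaches forward to x = -135 mm; two guide rails on it (y +-45..51 mm) are 20 mm high.
- carrier (a joint): Travel of the aluminium slide into the reader, in m: 0 = pulled out (as it starts), 0.080 = home at its stop. It stays where it is left and takes about 4 N to move. Until the puck has dropped in, its grip bar is too tall for the slot and the slide cannot go home.
- well (a point): Centre of the slide's well, on the slide's top face (28 mm above the bench), axes parallel to the reader's. The slide is 96 mm long (x), 84 mm wide (y). The well is a round bore 52 mm wide with two slots with yellow floors along its +y and -y: 22 mm wide (in x), ending 37 mm from the centre, 6 mm deep.
- tab (a point): Middle of the front (robot-side) face of the blue push tab at the slide's front end, 55 mm before the well centre (-x), 28 mm above the bench. The tab is 44 mm wide, 8 mm thick and spans heights 10..40 mm above the bench. Push it level along the reader's +x. It moves with the slide.
- pad (a joint): Depth of the friction-held pad under the puck in the well, in m: 0 = up, 0.006 = fully down (puck seated). It does not sink under the puck's weight: press the puck down with 3 N or more (5 to 8 N is plenty) while the wings are over the slots. It has no spring and stays down.
- puck: Loose puck, 0.14 kg: dark disc 50 mm wide, 14 mm thick; origin at the centre of its underside, z up. Two orange wings along its +y and -y, 18 mm wide (in x), reach 34 mm from the axis, 8..14 mm above the underside. Fits either way round; drops when its y axis is within about 3 degrees of the well's y axis. Underside 20 mm above the bench at the start, 14 mm when seated (wings flush).
- vial: Bystander: small white bottle, 25 mm wide, 54 mm tall, origin at the centre of its underside.
- clamp: Bystander: small black tube clamp, 31 x 19 mm, 38 mm tall, origin at the centre of its underside.
- flask: Bystander: glass bottle with a blue cap, 62 mm wide, 118 mm tall, origin at the centre of its underside.
- bar (a point): Centre of the top of the puck's orange grip bar, 30 mm above the puck's underside. The bar runs along the puck's y axis: 40 mm long, 10 mm wide, 16 mm tall, standing on the disc's flat top. Pressing, twisting or ramming the puck against the slide or the reader with more than 60 N counts as damage; how firmly the bar itself is pinched does not matter.
Mind the look-alikes: they are no part of the job. There is more than one size of the puck; the job needs the middle-sized.

How it is judged:
By the outcome, as a careful person would: the job done as asked, in the order asked, and still so for the second after the job is handed in, with the robot touching nothing.
It also fails if it takes over 53 s, if anything falls off the work surface, if the arm or the gripper's body presses on something with over 40 N, if the wrist force passes 120 N, or if a joint passes its speed limit or range.

## Working session

There is one attempt and no reset: what is moved stays moved. The work goes in short steps, Python scripts to look and compute and a tool call to move; the robot and the scene stay as the last step left them, time stands still between calls to the robot, and variables do not carry over. Pictures are saved under pics/ and viewed, at most 11 in all, crops included, and the job is handed in when it is done.

Besides the shell and the picture viewer there is one more tool, called after "Emit:" in YAML: its name, and indented under it one key for each argument. send_rows: Moves the arm, as the interface text tells. Its arguments: {"type":"object","properties":{"plan":{"type":"array"}},"required":["plan"]}

```bash
mkdir -p pics
cat > h.py <<'E'
import numpy as np, cv2
from rig import arm, cams, close_job
def w(p,at):
    return (np.linalg.inv(p["view"])@np.r_[at,1])[:3]
def unproj(p,u,v,z=None):
    K=p["camera_matrix"];V=np.linalg.inv(p["view"]);r=np.linalg.inv(K)@[u,v,1]
    if z is None: return (V@np.r_[r*p["depth"][int(v),int(u)],1])[:3]
    d=V[:3,:3]@r;o=V[:3,3];return o+d*(z-o[2])/d[2]
def marks(p,names):
    for n in names:
        for d in cams.landmark_of(n,p): print(n,round(d["conf"],2),w(p,d["at"]).round(1))
E
python3 - <<'E'
from h import *
for c in("top","side"):
    p=cams.camera(c);cv2.imwrite(f"pics/{c}1.png",p["image"]);print(c,np.linalg.inv(p["view"])[:3,3].round())
    marks(p,["reader","well","tab","puck","bar","vial","clamp","flask"])
print(arm.observe())
E
```

```text
top [ 335.  -72. 1000.]
reader 0.58 [602.2 -91.6  -1.3]
well 0.67 [502.6 -76.4  29.8]
tab 0.61 [444.5 -64.1  27.1]
puck 0.88 [ 433.7 -261.5   -2.2]
puck 0.8 [499.8 -71.3  16.9]
puck 0.73 [386.5  37.8  -2.4]
bar 0.83 [389.4  41.4  42.2]
bar 0.81 [503.2 -75.1  45.7]
bar 0.69 [ 441.7 -263.2   16.9]
bar 0.32 [ 465.2 -193.1    2.9]
vial 0.66 [488.   41.5   0.9]
clamp 0.56 [ 464.5 -193.5   -1.5]
flask 0.95 [ 6.439e+02  2.190e+01 -2.000e-01]
side [ 455. -735.  602.]
reader 0.81 [598.7 -92.8   1.4]
well 0.93 [500.5 -78.7  25.9]
well 0.66 [ 468.8 -198.     2.4]
tab 0.79 [444.6 -71.7  27.3]
puck 0.9 [ 433.4 -257.3   -1.2]
puck 0.85 [497.4 -75.8  20.3]
puck 0.84 [385.6  40.6  -0.6]
bar 0.88 [501.4 -76.7  51.8]
bar 0.86 [ 440.6 -260.    19.6]
bar 0.79 [390.3  36.8  44.2]
vial 0.6 [488.2  36.4   1.7]
clamp 0.61 [ 466.4 -198.3    5.9]
{'t': 0.9, 'joint_positions': array([ 1.20716146e+00,  1.15993031e-01,  1.44157561e+00,  1.48839501e-05,
        1.58396548e+00, -3.77919229e-02]), 'joint_vel': array([ 0.0005805 ,  0.00132718, -0.00073013, -0.00024422, -0.00285204,
        0.00142584]), 'tau': array([-4.92717081e-04, -7.31695318e+01, -6.32648134e+01,  2.16212379e-05,
        2.91782071e-04,  5.90188915e-05]), 'eef_pos': array([216.08038954, 639.50603802, 213.02299411]), 'tcp_rot': array([ 3.14153359e+00, -1.26602051e-05,  2.81574991e+00]), 'contact_force': array([-1.80309395,  1.20606162, -0.40259469]), 'moment': array([0.02627614, 0.00093916, 0.02379394]), 'finger_force': 0.0, 'finger_gap': 0.9999302294154766}
```

View pics/top1.png

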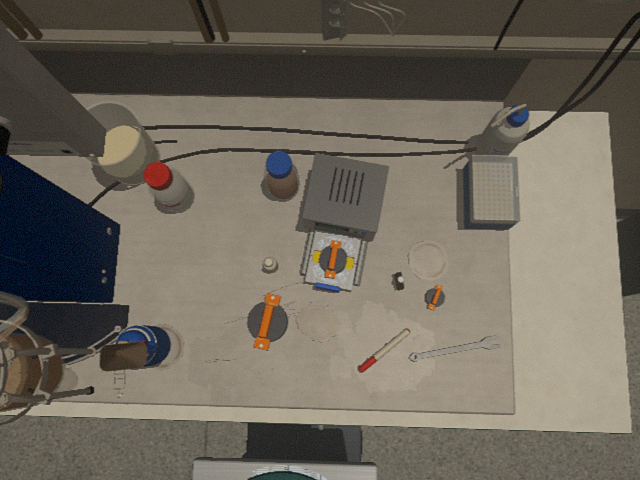

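View pics/side1.png

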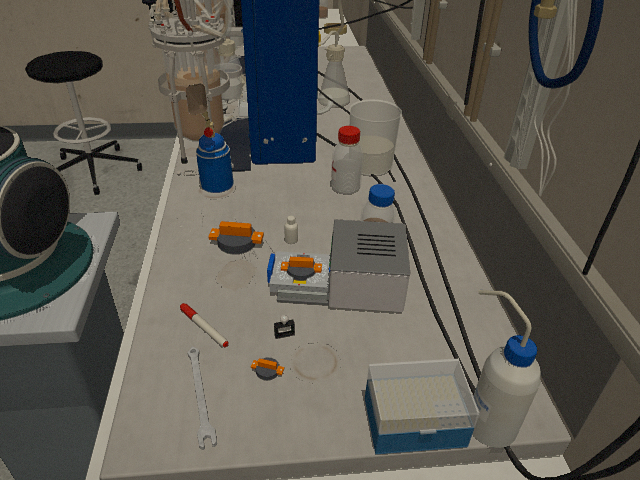

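The top view shows the job's puck in the slide at about (333,258), with its bar nearly along world x. The large look-alike is at (268,322) and the small one at (435,297). Next I'll measure the angles and the heights along the path.

```bash
cat >> h.py <<'E'
def orange(p,c,z,R):
    """orange pixels near c, projected on plane z: centre, axis angle deg"""
    hsv=cv2.cvtColor(p["image"],cv2.COLOR_BGR2HSV);m=cv2.inRange(hsv,(5,150,110),(17,255,255))
    v,u=np.nonzero(m);P=np.array([unproj(p,a,b,z)[:2] for a,b in zip(u,v)])
    P=P[np.hypot(*(P-c).T)<R];(cx,cy),s,_=r=cv2.minAreaRect(P.astype(np.float32))
    e=np.linalg.eigh(np.cov(P.T))[1][:,1]
    return len(P),P.mean(0).round(1),np.round((cx,cy),1),np.round(s,1),np.degrees(np.arctan2(e[1],e[0])).round(1)
E
python3 - <<'E'
from h import *
p=cams.camera("top");print(orange(p,(501,-76),45,45))
K=p["camera_matrix"];V=np.linalg.inv(p["view"]);d=p["depth"]
v,u=np.mgrid[0:480,0:640];r=np.stack([u,v,0*u+1],-1)@np.linalg.inv(K).T*d[...,None]
W=r@V[:3,:3].T+V[:3,3]
a=np.array([216,639.]);b=np.array([480,-76.]);t=(b-a)/np.hypot(*(b-a));q=W[...,:2]-a
s=q@t;l=abs(q[...,0]*t[1]-q[...,1]*t[0])
for k in range(0,760,60):
    m=(s>k)&(s<k+60)&(l<80)&(d>0);print(k,W[...,2][m].max().round() if m.any() else None)
# reader/tab direction
c=cams.cut_out("reader",p)[0]["region"]&(abs(W[...,2]-88)<4);P=W[...,:2][c].astype(np.float32);print(cv2.minAreaRect(P))
ps=cams.camera("wrist");cv2.imwrite("pics/w1.png",ps["image"]);T=arm.observe();print(np.linalg.inv(ps["view"]).round(2))
E
```

```text
(238, array([500.1, -74.5]), array([499.3, -74.5]), array([17.2, 66.6]), np.float64(171.0))
0 None
60 -37.0
120 -37.0
180 192.0
240 267.0
300 350.0
360 372.0
420 220.0
480 5.0
540 23.0
600 55.0
660 56.0
720 89.0
((609.7389526367188, -92.67117309570312), (130.76803588867188, 121.0871810913086), 80.50592803955078)
[[ 3.2000e-01  9.1000e-01  2.5000e-01  1.5284e+02]
 [ 9.5000e-01 -3.1000e-01 -8.0000e-02  6.6172e+02]
 [-0.0000e+00  2.6000e-01 -9.6000e-01  3.7454e+02]
 [ 0.0000e+00  0.0000e+00  0.0000e+00  1.0000e+00]]
```

Run:
```python
from h import *
p=cams.camera("top")
K=p["camera_matrix"];V=np.linalg.inv(p["view"]);d=p["depth"]
v,u=np.mgrid[0:480,0:640];r=np.stack([u,v,0*u+1],-1)@np.linalg.inv(K).T*d[...,None]
W=(r@V[:3,:3].T+V[:3,3])[d>0]
print("cols y",list(range(500,-300,-50)))
for x in range(0,850,50):
    print(x,[int(W[:,2][(abs(W[:,0]-x-25)<25)&(abs(W[:,1]-y-25)<25)].max(initial=-99)) for y in range(500,-300,-50)])
```

```text
cols y [500, 450, 400, 350, 300, 250, 200, 150, 100, 50, 0, -50, -100, -150, -200, -250]
0 [-99, -99, -99, -99, -99, -99, -99, -99, -99, -99, -99, -99, -99, -99, -99, -99]
50 [-99, -99, -99, -99, -99, -99, -99, -99, -99, -99, -99, -99, -99, -99, -99, -99]
100 [-99, -99, -99, -99, -99, -99, -99, 3, 4, 11, 13, 13, 6, 4, 2, -99]
150 [-99, -99, -99, -99, -99, -99, -99, -99, -99, -99, -99, -99, -6, -99, -99, -99]
200 [-37, -36, 181, 192, 153, 3, 4, 3, 3, 3, 4, 3, 2, 3, 2, 4]
250 [-99, -99, 1, 261, 210, 7, 5, 3, 4, 4, 4, 3, 5, 4, 4, 4]
300 [-99, -99, 192, 266, 298, 145, 227, 196, 3, 24, 22, 4, 5, 16, 13, 11]
350 [12, 12, 177, 294, 372, 117, 118, 4, 5, 43, 45, 5, 5, 3, 15, 14]
400 [12, 65, 218, 298, 365, 12, 4, 4, 3, 22, 45, 20, 43, 27, 5, 12]
450 [-99, -99, -99, -99, 376, 4, 3, 605, 4, 34, 55, 42, 52, 31, 40, 28]
500 [-99, -99, -99, -99, 406, 3, 565, 665, 689, 3, 39, 30, 86, 91, 4, 5]
550 [-99, -99, -99, 44, 386, 3, 136, 88, 5, 4, 4, 92, 91, 91, 89, 3]
600 [-99, 1, 3, 40, 140, 139, 137, 133, 3, 76, 120, 114, 93, 91, 90, 5]
650 [3, 2, 4, 111, 119, 139, 9, 3, 3, 72, 119, 109, 91, 89, 90, 5]
700 [-99, -99, -99, -99, 139, 138, 8, 11, 10, 10, 12, 11, 11, 11, 13, 11]
750 [-99, -99, 0, -99, 2, 9, 10, 9, 9, 10, 11, 10, 7, 6, 4, 3]
800 [-99, 221, 302, 300, 276, 276, 277, 278, 328, 304, 282, 295, 319, 303, 286, 287]
```

View pics/w1.png

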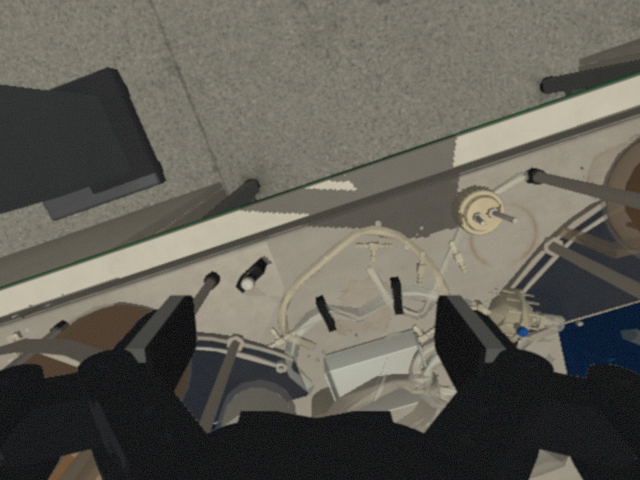

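Run:
```python
from h import *
for c,pts in (("side",[(285,10),(255,100),(310,100),(285,80),(285,155),(260,155),(310,155),(320,20),(200,80),(190,20),(235,140),(215,150),(215,185)]),("top",[(115,230),(60,230),(10,180),(5,290),(115,295),(60,60),(60,320),(120,310),(30,370),(140,355),(80,355),(60,390),(20,240)])):
    p=cams.camera(c)
    print(c)
    for q in pts: print(q,p["depth"][q[1],q[0]].round(),unproj(p,*q).round())
```

```text
side
(285, 10) 995.0 [497. 319. 339.]
(255, 100) 1102.0 [431. 323. 158.]
(310, 100) 1109.0 [547. 318. 158.]
(285, 80) 1081.0 [495. 322. 201.]
(285, 155) 1188.0 [492. 323.  25.]
(260, 155) 1174.0 [436. 316.  31.]
(310, 155) 1195.0 [550. 323.  23.]
(320, 20) 2316.0 [ 707. 1677.  -42.]
(200, 80) 1117.0 [315. 375. 183.]
(190, 20) 1043.0 [309. 376. 306.]
(235, 140) 1274.0 [374. 433.  10.]
(215, 150) 1050.0 [348. 219.  97.]
(215, 185) 1091.0 [340. 211.  19.]
top
(115, 230) 1001.0 [545. 322.  29.]
(60, 230) 798.0 [501. 321. 227.]
(10, 180) 670.0 [532. 321. 363.]
(5, 290) 819.0 [415. 411. 191.]
(115, 295) 1011.0 [430. 323.  -3.]
(60, 60) 969.0 [829. 413. 117.]
(60, 320) 993.0 [382. 414.   8.]
(120, 310) 994.0 [402. 306.   9.]
(30, 370) 823.0 [299. 374. 164.]
(140, 355) 802.0 [326. 203. 187.]
(80, 355) 981.0 [321. 371.   8.]
(60, 390) 979.0 [259. 404.  -1.]
(20, 240) 694.0 [465. 320. 326.]
```

```bash
cat >> h.py <<'E'
def cloud(p):
    K=p["camera_matrix"];V=np.linalg.inv(p["view"]);d=p["depth"]
    v,u=np.mgrid[0:480,0:640];r=np.stack([u,v,0*u+1],-1)@np.linalg.inv(K).T*d[...,None]
    W=r@V[:3,:3].T+V[:3,3];W[d<=0]=np.nan;return W
E
python3 - <<'E'
from h import *
for c in("top","side"):
    W=cloud(cams.camera(c))
    m=(W[...,2]>300)&(W[...,0]<780)&(W[...,1]<700)
    v,u=np.nonzero(m);
    for z0 in range(300,800,50):
        k=m&(W[...,2]>=z0)&(W[...,2]<z0+50)
        if k.sum():
            vv,uu=np.nonzero(k);print(c,z0,k.sum(),"px",uu.min(),uu.max(),vv.min(),vv.max(),"xy",W[k].min(0).round(),W[k].max(0).round())
E
```

```text
top 300 2908 px 0 38 160 335 xy [347. 309. 300.] [564. 350. 350.]
top 350 1418 px 0 17 155 300 xy [387. 306. 350.] [563. 326. 400.]
top 400 33 px 0 2 180 195 xy [501. 303. 400.] [520. 308. 407.]
top 500 1337 px 5 105 118 157 xy [504. 138. 520.] [533. 229. 550.]
top 550 2669 px 0 93 91 155 xy [483. 138. 550.] [534. 210. 600.]
top 600 2726 px 0 67 57 149 xy [483. 138. 600.] [534. 187. 650.]
top 650 1623 px 0 33 24 91 xy [506. 138. 650.] [534. 158. 691.]
side 300 3346 px 150 318 0 32 xy [217. 304. 300.] [562. 560. 350.]
side 350 382 px 174 318 0 5 xy [291. 305. 350.] [561. 328. 359.]
```

Emit:
send_rows:
  plan:
    - [[0, 0, 0, -4, 0], [0, 0, 0, -4, 0], [0, 0, 0, -4, 0], [0, 0, 0, -4, 0], [0, 0, 0, -4, 0]]

```text
t: 1.92
eef_pos: [216.0, 639.3, 414.4]
tcp_rot: [3.141, 0.0, 2.816]
contact_force: [-0.1, 1.0, -0.0]
finger_gap: 1.0
finger_force: 0.0
```

Run:
```python
from h import *
p=cams.camera("wrist");cv2.imwrite("pics/w2.png",p["image"])
W=cloud(p);o=arm.observe();print(o["joint_positions"].round(2))
W=W[p["depth"]>120];print(W.min(0),W.max(0))
print("cols y",list(range(750,50,-50)))
for x in range(0,650,50):
    print(x,[int(W[:,2][(abs(W[:,0]-x-25)<25)&(abs(W[:,1]-y-25)<25)].max(initial=-99)) for y in range(750,50,-50)])
```

```text
[ 1.21  0.13  1.09 -0.    1.91 -0.04]
[-544.03342122 -637.0441993  -903.22449107] [ 841.20588248 1792.1949976   472.42205904]
cols y [750, 700, 650, 600, 550, 500, 450, 400, 350, 300, 250, 200, 150, 100]
0 [-99, -99, -99, -99, -99, -99, -99, -99, -99, -99, -99, -99, -99, -99]
50 [-99, -99, -99, -99, -99, -99, -99, -99, -99, -99, -99, -99, -99, -89]
100 [-99, -99, -99, -99, -99, -99, -99, -99, -99, -99, -99, -99, -8, -85]
150 [-99, -99, -99, 468, 467, -99, -99, -99, -99, -99, -99, -99, -13, -99]
200 [3, 3, 472, 469, 472, 319, 352, 353, 315, 2, 3, 3, 3, 3]
250 [66, 10, 238, 247, 349, 361, 402, 284, 293, 68, 7, 2, 3, 4]
300 [10, 25, 18, 358, 352, 360, 376, 377, -99, -99, -99, -99, -99, 3]
350 [65, 37, 35, 329, 299, 234, 152, 12, -99, -99, -99, -99, -99, -99]
400 [39, 38, 37, 268, 48, 213, 222, 219, 20, 250, -99, -99, -99, -99]
450 [27, 38, 68, 185, 29, 113, -99, -99, -99, -99, -99, -99, -99, -99]
500 [-99, 78, 76, 178, 27, 81, -99, -99, -99, -99, -99, -99, -99, -99]
550 [-99, 81, 151, 63, 15, 12, -99, -99, -99, -99, -99, -99, -99, 2]
600 [180, 55, 80, 54, -99, -99, -99, -99, -99, -99, -99, -99, -99, -99]
```

View pics/w2.png

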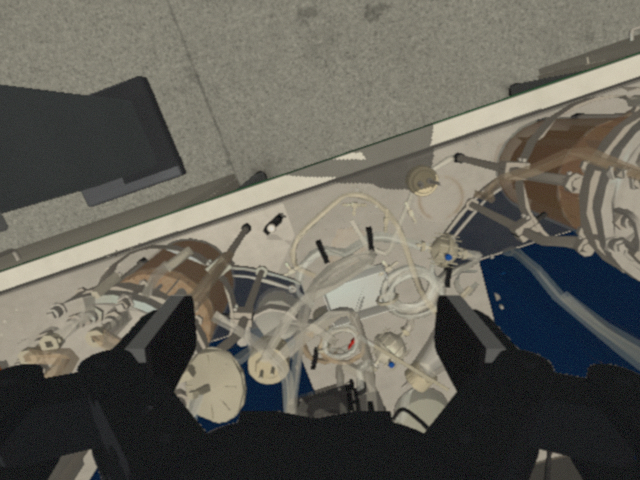

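The wrist view shows two stirred vessels under and beside the arm, with tops up to about 400 mm (left one near (210,380), right one near (590,200)). I'll rise to z ≈ 560 and pass inside the overhanging grey head.

Emit:
send_rows:
  plan:
    - [[0, 0, 0, -5, 0], [0, 0, 0, -5, 0], [0, 0, 0, -5, 0]]

```text
t: 2.35
eef_pos: [215.9, 639.1, 564.6]
tcp_rot: [3.141, 0.0, 2.816]
contact_force: [-0.1, -0.3, 0.4]
finger_gap: 1.001
finger_force: 0.0
```

Emit:
send_rows:
  plan:
    - [[0, -2.74, -4.23, 0, 0], [0, -2.74, -4.23, 0, 0], [0, -2.74, -4.23, 0, 0], [0, -2.74, -4.23, 0, 0], [0, -2.74, -4.23, 0, 0]]

```text
t: 2.98
eef_pos: [278.2, 393.7, 562.9]
tcp_rot: [3.141, 0.0, 2.816]
contact_force: [1.8, 0.3, -0.1]
finger_gap: 1.001
finger_force: 0.0
```

Emit:
send_rows:
  plan:
    - [[0, -2.74, -4.23, 0, 0], [0, -2.74, -4.23, 0, 0], [0, -2.74, -4.23, 0, 0], [0, -2.74, -4.23, 0, 0], [0, -2.74, -4.23, 0, 0]]

```text
t: 3.6
eef_pos: [340.1, 149.5, 563.0]
tcp_rot: [3.141, 0.001, 2.816]
contact_force: [0.9, 0.4, -0.2]
finger_gap: 0.999
finger_force: 0.0
```

Emit:
send_rows:
  plan:
    - [[0, -2.74, -4.23, 0, 0], [0, -2.74, -4.23, 0, 0], [0, -2.74, -4.23, 0, 0], [0, -2.74, -4.23, 0, 0], [0, -2.0, -3.4, 0, 0]]

```text
t: 4.22
eef_pos: [398.1, -84.9, 562.8]
tcp_rot: [-3.142, 0.0, 2.815]
contact_force: [0.6, 0.4, 0.3]
finger_gap: 1.003
finger_force: 0.0
```

Emit:
send_rows:
  plan:
    - [[0, -2, 0.8, 5, 0], [0, -2, 0.9, 5, -3], [0, -2, 0.8, 5, -3], [0, -2, 0.8, 5, -4], [0, -1.4, 0.8, 5, 0]]

```text
t: 4.85
eef_pos: [499.5, -68.0, 311.1]
tcp_rot: [-3.142, 0.0, 2.991]
contact_force: [0.2, 0.2, -0.2]
finger_gap: 0.998
finger_force: 0.0
```

Emit:
send_rows:
  plan:
    - [[0, 0, 0, 4, 0], [0, 0, 0, 4, 0], [0, 0, 0, 3, 0], [0, 0, 0, 0, 0]]

```text
t: 5.35
eef_pos: [498.2, -67.9, 201.1]
tcp_rot: [3.141, -0.003, 2.99]
contact_force: [-0.3, 0.1, 1.1]
finger_gap: 0.999
finger_force: 0.0
```

Run:
```python
from h import *
p=cams.camera("wrist");cv2.imwrite("pics/w3.png",p["image"])
marks(p,["well","tab","puck","bar","reader"])
for z in(34,45,50): print(z,orange(p,(501,-76),z,45))
```

```text
well 0.36 [500.1 -72.9  48.7]
tab 0.95 [446.9 -68.9  26.4]
puck 0.83 [ 4.422e+02 -2.590e+02  1.000e-01]
puck 0.7 [384.2  39.2   3.5]
bar 0.86 [ 443.5 -261.4   18.7]
bar 0.84 [389.6  41.8  41.6]
bar 0.8 [501.5 -70.4  47.8]
reader 0.79 [601.7 -90.9   3.9]
34 (1019, array([502.9, -74.3]), array([502.1, -74.2]), array([17.3, 67.6]), np.float64(171.2))
45 (1019, array([500.5, -73.7]), array([499.8, -73.6]), array([16.7, 65.3]), np.float64(171.2))
50 (1019, array([499.5, -73.5]), array([498.7, -73.3]), array([16.5, 64.3]), np.float64(171.2))
```

View pics/w3.png

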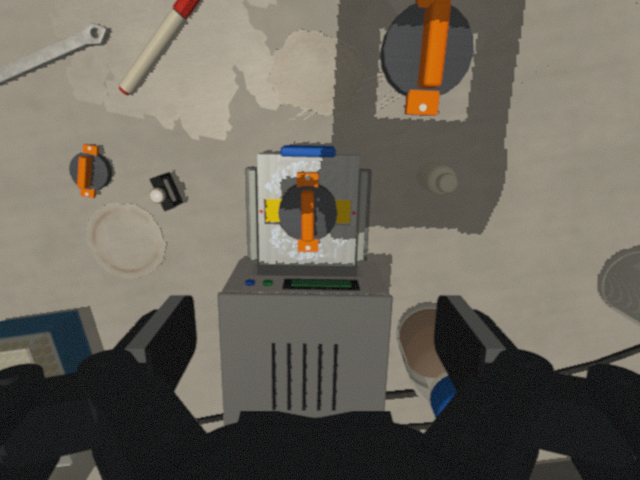

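The wrist view shows the job's puck at (307,212) with its bar vertical in the image. The yellow slots are at (272,211) and (343,211), so it needs about a 90° turn. Next I'll measure the slot axis and centre.

```bash
cat > y.py <<'E'
from h import *
p=cams.camera("wrist")
hsv=cv2.cvtColor(p["image"],cv2.COLOR_BGR2HSV);m=cv2.inRange(hsv,(20,150,110),(34,255,255))
n,l,s,c=cv2.connectedComponentsWithStats(m)
q=[unproj(p,*c[i],22)[:2] for i in range(1,n) if s[i,4]>60]
print([s[i,4] for i in range(1,n) if s[i,4]>60],np.round(q,1))
if len(q)==2:
    d=q[0]-q[1];print("mid",np.mean(q,0).round(1),"slot ang",np.degrees(np.arctan2(d[1],d[0])).round(1))
print("side edges px / tab blue:")
b=cv2.inRange(hsv,(105,150,60),(125,255,255));W=cloud(p)
k=(b>0)&(np.hypot(W[...,0]-447,W[...,1]+68)<40);P=W[k][:,:2].astype(np.float32);print("tab",cv2.minAreaRect(P))
k=(np.abs(W[...,2]-28)<3)&(np.hypot(W[...,0]-501,W[...,1]+74)<62);print("slide",cv2.minAreaRect(W[k][:,:2].astype(np.float32)))
k=(np.abs(W[...,2]-50)<3)&(np.hypot(W[...,0]-501,W[...,1]+74)<30);print("bar",cv2.minAreaRect(W[k][:,:2].astype(np.float32)),np.median(W[k],0))
E
python3 y.py
```

```text
[np.int32(316), np.int32(269)] [[ 497.7 -104.6]
 [ 507.6  -43.8]]
mid [502.6 -74.2] slot ang -99.2
side edges px / tab blue:
tab ((451.82440185546875, -66.11920166015625), (42.4150390625, 7.0381903648376465), 80.30935668945312)
slide ((499.4093322753906, -74.46617126464844), (84.31309509277344, 103.67071533203125), 80.45638275146484)
bar ((502.1452941894531, -74.74393463134766), (9.065247535705566, 39.63832473754883), 81.19157409667969) [501.63903163 -74.58031861  50.38608399]
```

Emit:
send_rows:
  plan:
    - [[0.6, -0.48, -0.59, 4, 0], [0.6, 0, 0, 4, 0], [0.6, 0, 0, 2, 0], [0.6, 0, 0, 0, 0]]

```text
t: 6.2
eef_pos: [502.6, -74.6, 102.6]
tcp_rot: [3.142, -0.001, 2.99]
contact_force: [0.1, 0.6, 0.1]
finger_gap: 0.398
finger_force: 0.0
```

```bash
python3 y.py; python3 -c "
from h import *
print(arm.observe()['eef_pos'].round(1))"
```

```text
[np.int32(595), np.int32(536)] [[ 497.9 -105.1]
 [ 508.   -43.7]]
mid [502.9 -74.4] slot ang -99.3
side edges px / tab blue:
tab ((451.86383056640625, -66.22335815429688), (42.66124725341797, 7.348641872406006), 79.81727600097656)
slide ((499.5346984863281, -74.22200775146484), (84.28196716308594, 103.75882720947266), 80.49234771728516)
bar ((502.1828918457031, -74.43463897705078), (9.784789085388184, 39.709739685058594), 81.12528228759766) [501.45653176 -74.33516096  50.31749724]
[503.3 -74.7 103.9]
```

Emit:
send_rows:
  plan:
    - [[0.6, 0, 0, 3, 0], [0.6, 0, 0, 1.7, 0], [0.6, 0, 0, 0, 0]]

```text
t: 6.62
eef_pos: [502.8, -74.6, 55.9]
tcp_rot: [3.142, -0.001, 2.99]
contact_force: [0.5, 1.1, 0.5]
finger_gap: 0.4
finger_force: 0.0
```

Emit:
send_rows:
  plan:
    - [[0.8, 0, 0, 0, 0], [0.83, 0, 0, 0, 0], [0.85, 0, 0, 0, 0]]

```text
t: 7.0
eef_pos: [503.2, -74.7, 56.6]
tcp_rot: [-3.142, 0.001, 2.99]
contact_force: [0.2, -0.4, -1.1]
finger_gap: 0.15
finger_force: 0.0
```

Emit:
send_rows:
  plan:
    - [[0.87, 0, 0, 0, 0], [0.87, 0, 0, 0, 0]]

```text
t: 7.25
eef_pos: [502.9, -74.7, 56.1]
tcp_rot: [-3.142, 0.0, 2.99]
contact_force: [-0.2, -0.4, -1.3]
finger_gap: 0.13
finger_force: 0.0
```

Emit:
send_rows:
  plan:
    - [[0.89, 0, 0, 0, 0], [0.89, 0, 0, 0, 0]]

```text
t: 7.5
eef_pos: [502.9, -74.7, 56.0]
tcp_rot: [-3.142, -0.0, 2.99]
contact_force: [0.0, 0.3, 0.5]
finger_gap: 0.108
finger_force: 0.0
```

Emit:
send_rows:
  plan:
    - [[0.95, 0, 0, 0, 0], [0.95, 0, 0, 0, 0]]

```text
t: 7.75
eef_pos: [502.9, -74.7, 56.0]
tcp_rot: [3.142, -0.0, 2.99]
contact_force: [-0.3, 0.3, 0.2]
finger_gap: 0.053
finger_force: 0.0
```

Emit:
send_rows:
  plan:
    - [[1, 0, 0, 0, 0], [1, 0, 0, 0, 0]]

```text
t: 8.0
eef_pos: [502.9, -74.7, 56.0]
tcp_rot: [3.142, 0.0, 2.99]
contact_force: [0.4, -0.0, 0.8]
finger_gap: -0.001
finger_force: 0.0
```

Run:
```python
from h import *
o=arm.observe();print(o["finger_gap"],o["finger_force"],o["contact_force"])
p=cams.camera("side");cv2.imwrite("pics/s2.png",cv2.resize(p["image"][180:340,200:440],None,fx=3,fy=3))
```

```text
-0.0013560691719798012 0.0 [ 0.44387049 -0.04295619  0.78243518]
```

View pics/s2.png

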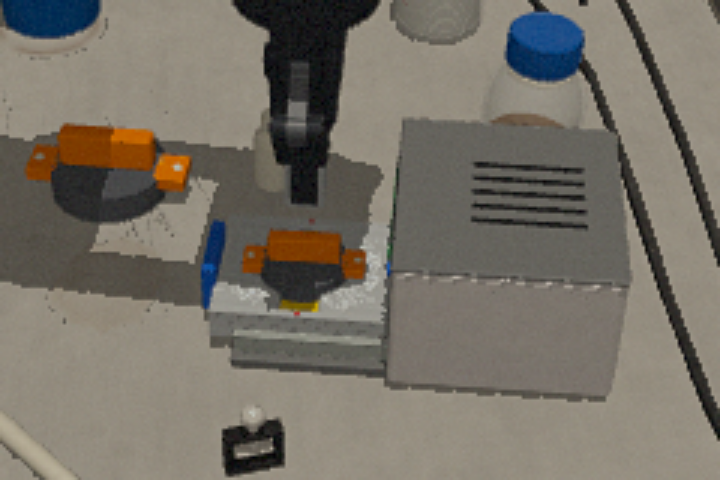

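Run:
```python
from h import *
p=cams.camera("side")
for q in[(302,225),(302,235),(302,240),(302,245),(302,247),(302,259),(301,263)]:print(q,unproj(p,*q).round(1))
K=p["camera_matrix"];
for P in([503,-74.7,37],[503,-74.7,56]):
    c=p["view"]@np.r_[P,1];print(P,(K@c[:3]/c[2])[:2])
o=arm.observe();print(o)
```

```text
(302, 225) [ 498.5 -137.3  162.7]
(302, 235) [502.  -88.8 107.7]
(302, 240) [502.  -88.8  97.8]
(302, 245) [502.2 -86.9  86.2]
(302, 247) [502.1 -87.8  82.8]
(302, 259) [503.  -76.3  48.2]
(301, 263) [501.2 -78.9  41.8]
[503, -74.7, 37] [301.89911663 263.5261533 ]
[503, -74.7, 56] [301.92743064 254.74494079]
{'t': 8.1, 'joint_positions': array([-1.97596756e-01, -1.64242238e-01,  1.97598641e+00, -4.04232492e-06,
        1.32977457e+00, -1.61706141e+00]), 'joint_vel': array([-0.00053351, -0.00192639, -0.00093225,  0.00093192, -0.00094661,
        0.00010524]), 'tau': array([ 2.31062550e-03, -4.53734136e+01, -5.93559802e+01, -2.04187336e-04,
        3.97471485e-04,  4.43633883e-05]), 'eef_pos': array([502.94084424, -74.68859675,  56.04709826]), 'tcp_rot': array([-3.14158531e+00,  7.36524227e-05,  2.99026195e+00]), 'contact_force': array([ 0.20574022,  0.15268734, -0.18077247]), 'moment': array([ 0.01391646, -0.01259361,  0.00203274]), 'finger_force': 0.0, 'finger_gap': -0.0025966604155393674}
```

```bash
cat > tip.py <<'E'
from h import *
p=cams.camera("side");W=cloud(p).reshape(-1,3)
k=(abs(W[:,0]-502)<9)&(abs(W[:,1]+75)<45)&(W[:,2]>53)
Q=W[k];i=np.argsort(Q[:,2])[:12];print(Q[i].round(1))
E
python3 tip.py
```

```text
[[505.8 -81.8  73.7]
 [496.3 -79.1  74.1]
 [507.4 -82.5  74.2]
 [499.4 -80.1  74.8]
 [501.1 -80.3  74.8]
 [505.9 -81.2  75.3]
 [510.7 -81.8  75.5]
 [504.  -84.1  75.7]
 [494.5 -81.2  75.9]
 [507.4 -82.2  76. ]
 [508.8 -84.9  76. ]
 [502.6 -82.1  76.2]]
```

Emit:
send_rows:
  plan:
    - [[0.7, 0, 0, 0, 0], [0.7, 0, 0, 0, 0], [0.7, 0, 0, 0, 0]]

```text
t: 8.52
eef_pos: [502.9, -74.7, 56.0]
tcp_rot: [-3.142, 0.0, 2.99]
contact_force: [-0.1, 0.4, 0.4]
finger_gap: 0.302
finger_force: 0.0
```

```bash
python3 tip.py
```

```text
[[506.5 -94.2  73.4]
 [504.9 -94.5  73.7]
 [503.3 -94.6  73.8]
 [493.8 -92.1  74.4]
 [505.  -93.1  74.6]
 [501.8 -93.2  74.9]
 [508.1 -93.9  75.1]
 [497.  -93.4  75.3]
 [498.5 -94.3  76. ]
 [506.4 -95.   76.1]
 [495.3 -94.9  76.6]
 [500.  -95.3  76.7]]
```

The fingertips are actually about 18 mm above the reported TCP, so I need to go roughly 37 mm lower.

Emit:
send_rows:
  plan:
    - [[0.7, 0, 0, 1.5, 0], [0.7, 0, 0, 1.2, 0], [0.7, 0, 0, 0, 0]]

```text
t: 8.95
eef_pos: [502.1, -74.5, 27.4]
tcp_rot: [3.141, -0.002, 2.99]
contact_force: [0.2, -0.6, -1.1]
finger_gap: 0.299
finger_force: 0.0
```

```bash
sed -i 's/>53)/>36)\&(abs(W[:,1]+75)>13)/' tip.py; python3 tip.py | head -5
```

```text
[[506.7 -93.8  45.6]
 [498.5 -94.5  46.7]
 [493.6 -95.3  47.7]
 [504.9 -96.1  47.7]
 [495.2 -95.5  47.8]
```

Emit:
send_rows:
  plan:
    - [[0.7, 0, 0, 0.8, 0], [0.7, 0, 0, 0, 0]]

```text
t: 9.25
eef_pos: [502.6, -74.6, 20.4]
tcp_rot: [3.142, -0.001, 2.99]
contact_force: [-0.5, -0.4, -0.9]
finger_gap: 0.304
finger_force: 0.0
```

Emit:
send_rows:
  plan:
    - [[0.84, 0, 0, 0, 0], [0.86, 0, 0, 0, 0], [0.86, 0, 0, 0, 0]]

```text
t: 9.62
eef_pos: [503.0, -74.7, 21.2]
tcp_rot: [3.142, 0.0, 2.99]
contact_force: [-0.9, -0.7, -0.4]
finger_gap: 0.137
finger_force: 0.0
```

Emit:
send_rows:
  plan:
    - [[0.88, 0, 0, 0, 0], [0.88, 0, 0, 0, 0]]

```text
t: 9.88
eef_pos: [503.0, -74.7, 21.1]
tcp_rot: [-3.141, 0.0, 2.99]
contact_force: [0.0, -0.8, 1.7]
finger_gap: 0.119
finger_force: 0.6
```

Emit:
send_rows:
  plan:
    - [[0.9, 0, 0, 0, 0], [0.95, 0, 0, 0, 0], [1, 0, 0, 0, 0], [1, 0, 0, 0, 0]]

```text
t: 10.38
eef_pos: [503.0, -74.7, 21.3]
tcp_rot: [-3.141, 0.0, 2.99]
contact_force: [-2.2, -2.1, 5.2]
finger_gap: 0.096
finger_force: 58.9
```

Emit:
send_rows:
  plan:
    - [[1, 0, 0, 0, 6], [1, 0, 0, 0, 8], [1, 0, 0, 0, 8], [1, 0, 0, 0, 8], [1, 0, 0, 0, 5]]

```text
t: 11.0
eef_pos: [503.2, -74.7, 21.3]
tcp_rot: [3.141, 0.0, 2.376]
contact_force: [-1.3, -0.9, 4.5]
finger_gap: 0.094
finger_force: 58.8
```

Emit:
send_rows:
  plan:
    - [[1, 0, 0, 0, 8], [1, 0, 0, 0, 9], [1, 0, 0, 0, 9], [1, 0, 0, 0, 9], [1, 0, 0, 0, 9]]

```text
t: 11.62
eef_pos: [502.9, -74.8, 21.3]
tcp_rot: [-3.141, 0.0, 1.606]
contact_force: [-3.4, -1.4, 6.5]
finger_gap: 0.094
finger_force: 59.1
```

Emit:
send_rows:
  plan:
    - [[1, 0, 0, 0, 5], [1, 0, 0, 0, 3], [1, 0, 0, 0, 2], [1, 0, 0, 0, 0]]

```text
t: 12.12
eef_pos: [502.7, -74.8, 20.9]
tcp_rot: [-3.141, 0.0, 1.437]
contact_force: [-3.2, -3.4, 2.3]
finger_gap: 0.09
finger_force: 58.7
```

Emit:
send_rows:
  plan:
    - [[1, 0, 0, 0, 1.5], [1, 0, 0, 0.1, 0], [1, 0, 0, 0.1, 0], [1, 0, 0, 0, 0]]

```text
t: 12.62
eef_pos: [502.9, -74.9, 19.1]
tcp_rot: [3.141, 0.0, 1.411]
contact_force: [-4.2, -3.2, 4.3]
finger_gap: 0.095
finger_force: 59.1
```

Emit:
send_rows:
  plan:
    - [[1, 0, 0, 0.1, 0], [1, 0, 0, 0.1, 0], [1, 0, 0, 0.1, 0], [1, 0, 0, 0, 0]]

```text
t: 13.12
eef_pos: [503.0, -75.0, 16.2]
tcp_rot: [3.141, 0.001, 1.411]
contact_force: [-4.2, -4.8, 5.3]
finger_gap: 0.091
finger_force: 59.2
```

Emit:
send_rows:
  plan:
    - [[1, 0, 0, 0.1, 0], [1, 0, 0, 0.05, 0], [1, 0, 0, 0, 0]]

```text
t: 13.5
eef_pos: [503.4, -75.1, 15.2]
tcp_rot: [3.14, 0.001, 1.411]
contact_force: [-4.9, -4.3, 9.3]
finger_gap: 0.098
finger_force: 59.7
```

Emit:
send_rows:
  plan:
    - [[1, 0, 0, 0.05, 0], [1, 0, 0, 0, 0]]

```text
t: 13.75
eef_pos: [503.7, -75.1, 15.2]
tcp_rot: [3.14, 0.001, 1.411]
contact_force: [-4.7, -4.8, 13.6]
finger_gap: 0.093
finger_force: 60.2
```

Run:
```python
from h import *
print(arm.observe()["contact_force"])
p=cams.camera("side");cv2.imwrite("pics/s3.png",cv2.resize(p["image"][210:320,230:370],None,fx=5,fy=5))
W=cloud(p).reshape(-1,3)
hsv=cv2.cvtColor(p["image"],cv2.COLOR_BGR2HSV).reshape(-1,3);o=(cv2.inRange(hsv.reshape(480,640,3),(5,150,90),(17,255,255)).ravel()>0)
k=o&(np.hypot(W[:,0]-502,W[:,1]+75)<42);Q=W[k];print(len(Q),np.histogram(Q[:,2],np.arange(20,56,2)))
```

```text
[-4.65849373 -4.77919479 13.57008366]
162 (array([ 0,  2,  8, 37, 21,  6,  5,  3,  6,  5,  6, 38, 24,  1,  0,  0,  0]), array([20, 22, 24, 26, 28, 30, 32, 34, 36, 38, 40, 42, 44, 46, 48, 50, 52,
       54]))
```

View pics/s3.png

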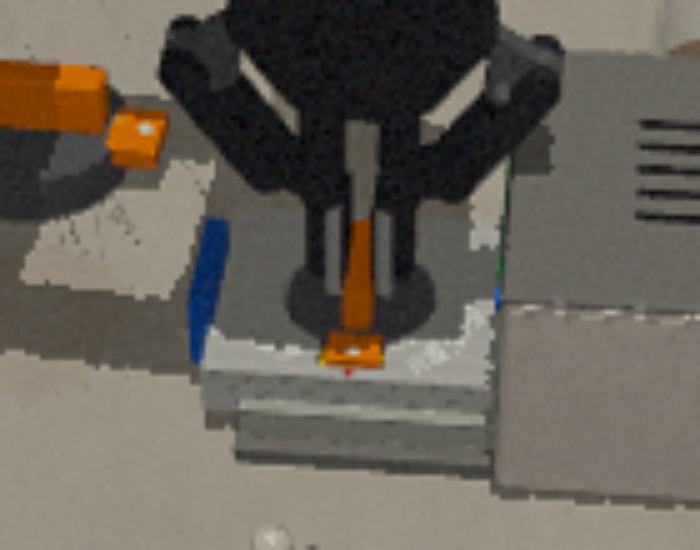

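Emit:
send_rows:
  plan:
    - [[1, 0, 0, -0.08, 0], [0.85, 0, 0, 0, 0], [0.75, 0, 0, 0, 0], [0.75, 0, 0, 0, 0]]

```text
t: 14.3
eef_pos: [502.9, -74.5, 14.6]
tcp_rot: [-3.141, -0.0, 1.411]
contact_force: [-0.4, -0.0, 0.4]
finger_gap: 0.253
finger_force: 0.0
```

Emit:
send_rows:
  plan:
    - [[0.75, 0, 0, -1, 0], [0.75, 0, 0, -3, 0], [0.75, 0, 0, -4, 0], [0.75, 0, 0, -2, 0], [0.75, 0, 0, 0, 0]]

```text
t: 14.92
eef_pos: [503.5, -74.8, 116.1]
tcp_rot: [3.139, 0.0, 1.411]
contact_force: [-0.9, -0.5, -0.3]
finger_gap: 0.253
finger_force: 0.0
```

Emit:
send_rows:
  plan:
    - [[1, 0, -3, 0, 0], [1, 0, -4, 0, 0], [1, 0, -3, 0, 0], [1, 0, 0, 0, -9], [1, 0, 0, 0, -9]]

```text
t: 15.55
eef_pos: [403.5, -58.6, 113.4]
tcp_rot: [-3.14, -0.001, 1.73]
contact_force: [-0.1, -0.1, 0.5]
finger_gap: 0.002
finger_force: 0.0
```

Emit:
send_rows:
  plan:
    - [[1, 0, 0, 0, -9], [1, 0, 0, 0, -9], [1, 0, 0, 0, -9], [1, 0, 0, 0, -9], [1, 0, 0, 0, -9]]

```text
t: 16.18
eef_pos: [403.6, -58.6, 113.1]
tcp_rot: [-3.141, -0.002, 2.516]
contact_force: [-1.1, -0.0, -0.1]
finger_gap: -0.0
finger_force: 0.0
```

Emit:
send_rows:
  plan:
    - [[1, 0, 0, 0, -9], [1, 0, 0, 0, -9], [1, 0, 0, 0, -9], [1, 0, 0, 0, 0]]

```text
t: 16.68
eef_pos: [403.7, -58.6, 113.4]
tcp_rot: [3.141, -0.002, 2.981]
contact_force: [0.4, 0.3, -0.3]
finger_gap: 0.002
finger_force: 0.0
```

```bash
python3 - <<'E'
from h import *
o=arm.observe();print(o["eef_pos"],o["tcp_rot"],o["joint_positions"].round(2))
p=cams.camera("wrist");cv2.imwrite("pics/w4.png",p["image"]);marks(p,["tab","well","bar"])
W=cloud(p);hsv=cv2.cvtColor(p["image"],cv2.COLOR_BGR2HSV);o=cv2.inRange(hsv,(5,150,90),(17,255,255))>0
k=o&(np.hypot(W[...,0]-502,W[...,1]+75)<42);print(np.histogram(W[k][:,2],np.arange(20,56,2)))
b=cv2.inRange(hsv,(105,150,60),(125,255,255))
k=(b>0)&(np.hypot(W[...,0]-450,W[...,1]+68)<40);print("tab",cv2.minAreaRect(W[k][:,:2].astype(np.float32)))
E
python3 tip.py|head -3
```

```text
[403.72111368 -58.64170891 113.44203341] [ 3.14146873e+00 -1.86812138e-03  2.98075606e+00] [-0.21 -0.46  2.11  0.    1.5  -1.62]
bar 0.8 [ 445.2 -261.    21.5]
bar 0.65 [388.7  43.2  40.8]
bar 0.48 [503.9 -71.4  41.6]
(array([0, 0, 0, 0, 0, 0, 0, 0, 0, 0, 0, 4, 8, 0, 0, 0, 0]), array([20, 22, 24, 26, 28, 30, 32, 34, 36, 38, 40, 42, 44, 46, 48, 50, 52,
       54]))
tab ((449.4502258300781, -65.70391082763672), (40.49433898925781, 1.022796392440796), 79.9937973022461)
[[498.5 -94.7  36.1]
 [500.1 -95.4  36.5]
 [505.5 -88.6  36.8]
```

View pics/w4.png

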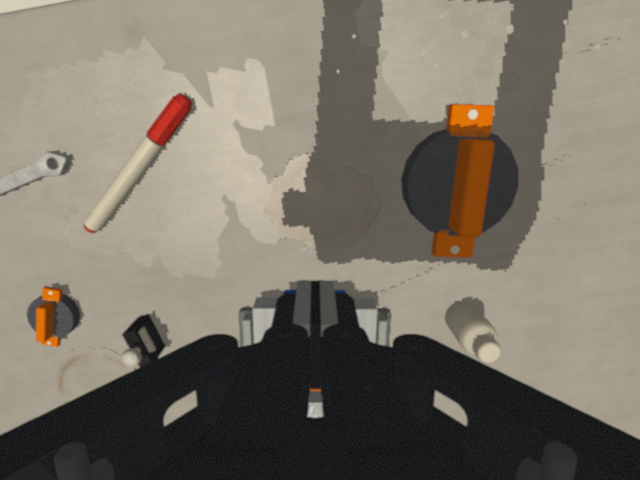

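The wrist view shows the closed fingers at about (315,320), in front of the tab and on its centre line. The bar top is at about 44 mm, so the puck is seated. I'll go down and push.

Emit:
send_rows:
  plan:
    - [[1, 0, 0, 4, 0], [1, 0, 0, 4, 0], [1, 0, 0, 2, 0], [1, 0, 0, 0.4, 0], [1, 0, 0, 0, 0]]

```text
t: 17.55
eef_pos: [404.5, -58.8, 11.4]
tcp_rot: [-3.142, 0.0, 2.981]
contact_force: [0.0, 1.1, 0.9]
finger_gap: 0.001
finger_force: 0.0
```

Emit:
send_rows:
  plan:
    - [[1, -1.5, 0, 0, 0], [1, -1, 0, 0, 0], [1, -0.5, 0, 0, 0], [1, -0.5, 0, 0, 0], [1, 0, 0, 0, 0]]

```text
t: 18.18
eef_pos: [438.8, -64.3, 10.8]
tcp_rot: [3.142, -0.0, 2.982]
contact_force: [-0.2, 0.7, 0.4]
finger_gap: -0.002
finger_force: 0.0
```

Emit:
send_rows:
  plan:
    - [[1, -0.5, 0, 0, 0], [1, -0.5, 0, 0, 0], [1, -0.5, 0, 0, 0], [1, -0.5, 0, 0, 0]]

```text
t: 18.68
eef_pos: [458.7, -67.6, 10.7]
tcp_rot: [-3.141, -0.0, 2.982]
contact_force: [-4.3, -0.9, 0.8]
finger_gap: -0.0
finger_force: 2.2
```

Run:
```python
from h import *
p=cams.camera("side");cv2.imwrite("pics/s4.png",cv2.resize(p["image"][200:320,230:420],None,fx=4,fy=4));marks(p,["tab","bar"])
```

```text
tab 0.66 [465.3 -73.4  27.9]
bar 0.95 [388.5  41.4  44.8]
bar 0.69 [520.7 -83.1  41. ]
bar 0.56 [ 441. -261.   19.]
```

View pics/s4.png

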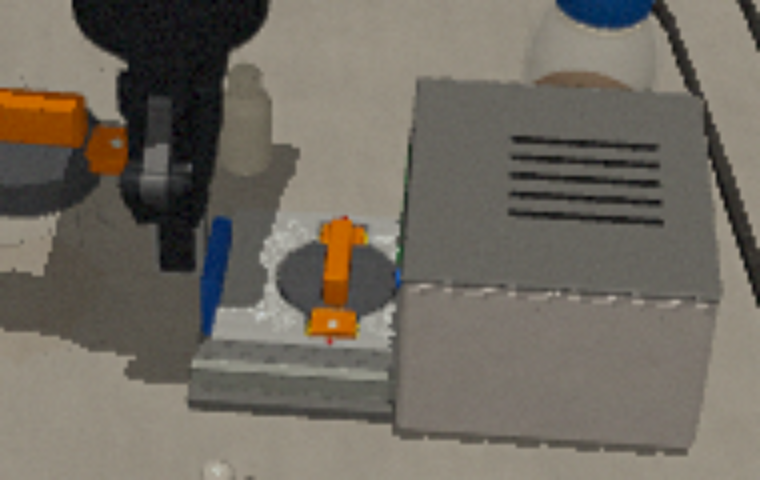

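The tab is moving under about 4 N, and the wings lie flush. I'll continue to the stop.

Emit:
send_rows:
  plan:
    - [[1, -0.9, 0, 0, 0], [1, -0.9, 0, 0, 0], [1, -0.9, 0, 0, 0], [1, -0.9, 0, 0, 0], [1, -0.9, 0, 0, 0]]

```text
t: 19.45
eef_pos: [503.6, -75.0, 10.8]
tcp_rot: [-3.141, -0.0, 2.982]
contact_force: [-4.9, -1.5, 1.9]
finger_gap: 0.004
finger_force: 2.3
```

Emit:
send_rows:
  plan:
    - [[1, -0.5, 0, 0, 0], [1, -0.2, 0, 0, 0], [1, -0.2, 0, 0, 0], [1, 0, 0, 0, 0]]

```text
t: 19.95
eef_pos: [512.0, -76.1, 10.8]
tcp_rot: [3.141, 0.0, 2.982]
contact_force: [-0.9, -0.2, -0.7]
finger_gap: 0.002
finger_force: 0.5
```

Emit:
send_rows:
  plan:
    - [[1, -0.2, 0, 0, 0], [1, -0.1, 0, 0, 0], [1, 0, 0, 0, 0]]

```text
t: 20.32
eef_pos: [514.9, -76.6, 10.8]
tcp_rot: [3.142, 0.0, 2.982]
contact_force: [-2.6, 0.3, 0.0]
finger_gap: 0.001
finger_force: 1.3
```

Emit:
send_rows:
  plan:
    - [[1, -0.2, 0, 0, 0], [1, -0.2, 0, 0, 0], [1, -0.1, 0, 0, 0]]

```text
t: 20.7
eef_pos: [516.5, -76.8, 10.5]
tcp_rot: [3.142, -0.009, 2.982]
contact_force: [-44.0, 6.5, 26.5]
finger_gap: 0.002
finger_force: 21.9
```

Emit:
send_rows:
  plan:
    - [[1, -0.1, 0, 0, 0], [1, -0.1, 0, 0, 0], [1, -0.1, 0, 0, 0]]

```text
t: 21.08
eef_pos: [516.7, -76.8, 10.3]
tcp_rot: [3.142, -0.016, 2.982]
contact_force: [-71.8, 10.7, 44.5]
finger_gap: 0.0
finger_force: 37.0
```

Emit:
send_rows:
  plan:
    - [[1, 0.8, 0, 0, 0], [1, 0.5, 0, 0, 0], [1, 1.5, 0, 0, 0], [1, 0, 0, 0, 0]]

```text
t: 21.58
eef_pos: [494.3, -73.3, 10.8]
tcp_rot: [3.142, 0.0, 2.982]
contact_force: [-0.1, -0.7, 0.6]
finger_gap: -0.003
finger_force: 0.0
```

Run:
```python
from h import *
for c in("side","wrist","top"):
    p=cams.camera(c);print(c);marks(p,["tab","bar","reader","vial","clamp","flask"])
    if c!="wrist":
        W=cloud(p);hsv=cv2.cvtColor(p["image"],cv2.COLOR_BGR2HSV);b=cv2.inRange(hsv,(105,140,50),(125,255,255))
        k=(b>0)&(np.hypot(W[...,0]-525,W[...,1]+78)<35)&(W[...,2]<46);Q=W[k]
        if len(Q): print("tab",len(Q),Q.min(0).round(1),np.median(Q,0).round(1),Q.max(0).round(1))
    if c=="side":cv2.imwrite("pics/s5.png",cv2.resize(p["image"][200:320,230:420],None,fx=4,fy=4))
```

```text
side
tab 0.68 [525.2 -79.2  27.5]
bar 0.85 [ 442.3 -261.7   19.7]
bar 0.8 [386.6  38.7  46. ]
reader 0.83 [599.  -91.6   1.9]
clamp 0.62 [ 466.8 -198.     1.6]
tab 128 [ 522.8 -105.3    9.1] [527.9 -94.6  38.8] [536.1 -61.3  42. ]
wrist
vial 0.97 [489.9  38.    3.5]
clamp 0.61 [ 472.1 -193.1   -0.5]
top
bar 0.75 [ 438.9 -263.1   18.5]
reader 0.39 [643.7  24.2  -2.3]
clamp 0.6 [ 466.5 -194.1   -1.5]
flask 0.9 [ 6.419e+02  2.090e+01 -4.000e-01]
```

View pics/s5.png

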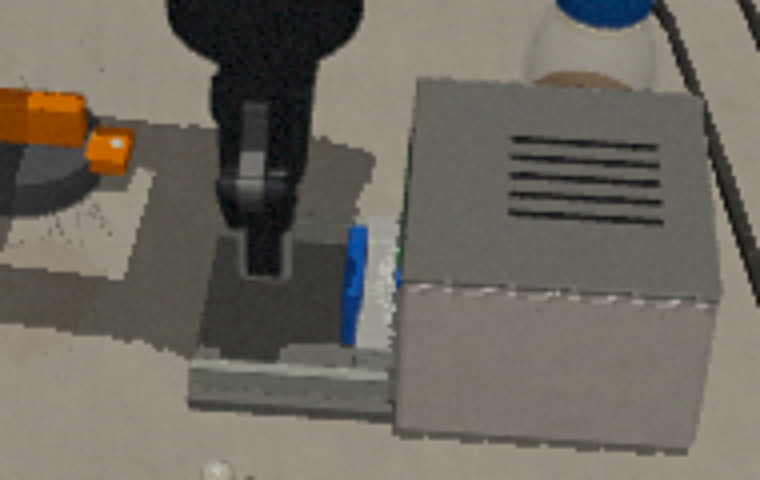

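Finger force was half the wrist force, so the load was on the tab at its stop. I'll lift clear and check the travel from the same viewpoint as before.

Emit:
send_rows:
  plan:
    - [[1, 1, 0, -4, 0], [1, 0, 0, -5, 0], [1, 0, 0, -5, 0], [1, 0, 0, -5, 0], [1, 0, 0, 0, 0]]

```text
t: 23.25
eef_pos: [486.4, -72.1, 205.0]
tcp_rot: [-3.141, 0.006, 2.982]
contact_force: [0.0, -0.1, -0.7]
finger_gap: 0.004
finger_force: 0.0
```

Run:
```python
from h import *
p=cams.camera("wrist");W=cloud(p);print(arm.observe()["eef_pos"])
hsv=cv2.cvtColor(p["image"],cv2.COLOR_BGR2HSV);b=cv2.inRange(hsv,(105,150,60),(125,255,255))
k=(b>0)&(np.hypot(W[...,0]-526,W[...,1]+79)<35)&(W[...,2]>36)&(W[...,2]<45);print("tab",k.sum(),cv2.minAreaRect(W[k][:,:2].astype(np.float32)))
marks(p,["tab","vial","clamp","reader"])
cv2.imwrite("pics/w5.png",p["image"])
```

```text
[485.72653468 -71.9161144  202.37987276]
tab 427 ((530.377685546875, -79.49613952636719), (42.28917694091797, 7.260893821716309), 80.45481872558594)
tab 0.66 [528.  -82.5  24. ]
vial 0.74 [486.5  39.7   2.3]
clamp 0.55 [ 472.2 -193.7   -0.9]
clamp 0.43 [485.9  36.7   4.5]
```

View pics/w5.png

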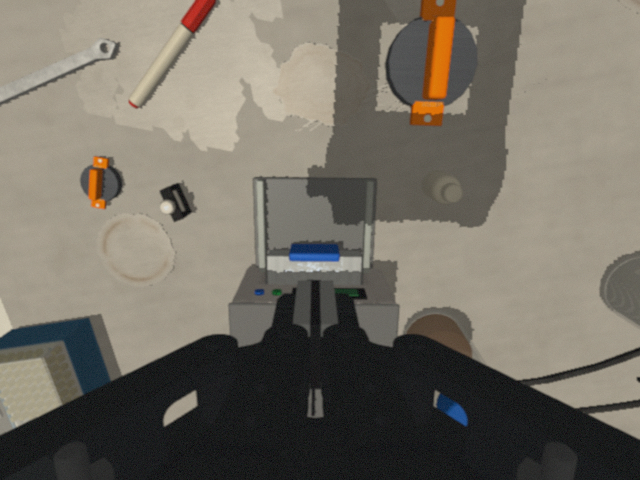

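The tab (at (315,252) in the wrist view) has travelled 79.7 mm, so the slide is home. The bystanders are unmoved and the arm is clear.

```bash
python3 -c "
from rig import close_job
print(close_job())"
```

```text
the job is handed in; nothing more can be done
None
```

The job is handed in: puck turned and pressed flush, slide pushed in (79.7 mm measured of 80), arm clear, bystanders not moved; against the stop I briefly pushed the tab with about 72 N (84 N total at the wrist, limit 120), above the 60 N damage figure for ramming the puck, though the load was on the tab.

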